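# Vent a vacuum pot, break its stuck lid free and hold it ajar

## Task

The wood-stabilising pot on the turner's bench has finished its soak: first let the air in by swinging the vent valve's lever fully open, in line with its pipe. Then take the lid by its wooden knob, pull it free of the sticky rubber ring, and hold it level and centred over the pot with a gap of about two centimetres between the lid's underside and the top of the ring, so that it drips back into the pot; do not let it shoot up more than a hand's breadth. Finish still holding the lid there, with the vent left open and everything else on the bench left where it stands.

Things in the scene. Friction and masses are not known exactly. Their poses are not given: they have to be found in the camera images.
- pot: steel vacuum pot 160 mm across, fixed, on a round board 220 mm across; on its rim a black rubber ring 197 mm across. Origin: centre of the board's underside, on the bench; z up. At its +y side the vent valve, at -y a gauge (56 mm across, top 128 mm high, out to 160 mm from the axis), at +x a capped coupler. Its yaw varies.
- pot_mouth (a point): point on the pot's axis, level with the top of the rubber ring, 148 mm above the bench; axes as the pot's. The seated lid's underside lies 16 mm below it.
- lid: milky clear plastic lid, 0.3 to 0.6 kg: flange 170 mm across, 6 mm thick, on it a plate 152 mm across, 10 mm thick, then a metal collar 48 mm across, 4 mm thick, and a wooden knob. Origin: centre of its underside, z up. Loose, but the rubber ring's bead grips the flange: the pull peaks at some 13 to 20 N, weight included, in the first 3 mm, then eases; by 16 mm up the lid is clear.
- knob (a point): middle of the lid's knob, an upright wooden cylinder 30 mm across and 38 mm tall: on its axis, 40 mm above the lid's underside, 19 mm below the knob's top, 20 mm above the metal collar
- vent (a joint): angle of the vent lever in rad: 0 is shut, the lever across the pipe, pointing along the pot's -x; it swings clockwise seen from above to a stop at 1.57, fully open, in line with the pipe, pointing along the pot's +y (away from the pot). Friction: 1 to 2 N at the tip; it stays where it is left.
- vent_stem (a point): the lever's turning axis (upright), at the lever's mid height: 145 mm from the pot's axis along its +y, 122 mm above the bench
- vent_tip (a point): outer end of the lever, 85 mm from the turning axis, at mid height: a flat black bar 14 mm wide, 8 mm thick, free on all sides from 20 mm off the axis outward. Below it nothing reaches 70 mm height, except the valve's brass pipe end: top 112 mm high, out to 55 mm from the axis along the pot's +y
- resin_bottle: closed white plastic bottle, 72 mm across, 165 mm tall, standing beside the pot; leave it standing
- blank: square wooden blank 125 x 38 x 38 mm lying in front of the pot; leave it
- figure: small turned wooden peg 21 mm across, 62 mm tall, standing behind the pot; leave it
- figure2: small turned wooden peg 21 mm across, 60 mm tall, standing on the bench; leave it
- mallet: wooden mallet, head 64 x 105 x 72 mm, handle 200 mm, lying on the bench; leave it
- chuck_key: steel chuck key, T-shaped, 92 by 85 mm, lying on the bench; leave it

How it is judged:
By the outcome, as a careful person would: the job done as asked, in the order asked, and still so for the second after the job is handed in, while the arm keeps its last pose, push and grip.
It also fails if it takes over 56 s, if anything falls off the work surface, if the arm or the gripper's body presses on something with over 40 N, if the wrist force passes 120 N, or if a joint passes its speed limit or range.

## Robot

A 6-joint arm with a two-finger parallel gripper is mounted at the origin on the work surface. World frame = base frame: x ahead of the robot, y to its left, z up, the work surface at z = 0. Lengths are in m, angles in rad, forces in N, time in s.
With the tool pointing down it reaches from about 0.25 to 0.775 m from the base axis. Payload 4 kg.
Tool frame: the origin (TCP) lies at the very end of the fingers, on their centre line; the grasp point (between the pads) lies 19 mm behind it (robot.tcp_to_grasp is the distance from the TCP to the grasp point, in m); z points along the fingers, y is the line along which they close (so a half turn about z gives the same grasp; the last joint's range is limited). The gripper opens to 94 mm and grips with 3 to 60 N. Pads are 16 mm wide; open, the fingers measure 119 mm over their backs; the gripper's body (75 mm by 177 mm) begins 78 mm behind the grasp point.
Start: joints at [-0.103, 0.087, 1.371, -0, 1.684, -0.103], TCP at [0.55, -0, 0.206] pointing down, gripper open.
Joint ranges: [-3.1, 3.1], [-0.76, 2.03], [0.27, 2.55], [-1.08, 4.22], [0.17, 2.65], [-2.57, 2.57]. Speed limits (rad/s): [2.79, 2.79, 3.14, 3.14, 3.14, 3.14].

## Interface

Orientations are given as [roll, pitch, yaw] about the fixed x, y, z axes, in that order (R = Rz(yaw) Ry(pitch) Rx(roll)).
In Python, from bench import robot, snapshot, get_obs gives the robot as it stands (robot), with the cameras as plain functions and the readings as plain functions.
- The arm moves only by the tool tcp_steps, called after "Call:" by a JSON object that holds its "op" and its "data", one argument or row to a line. Schema: {"type":"object","properties":{"segments":{"type":"array","items":{"type":"object","properties":{"aperture":{"type":"number"},"sx":{"type":"number"},"sy":{"type":"number"},"sz":{"type":"number"},"spin":{"type":"number"}},"additionalProperties":false,"required":["aperture"]},"minItems":1,"maxItems":20},"only":{"type":"string"},"quiet":{"type":"boolean"},"lines":{"type":"string"}},"required":["segments"],"additionalProperties":false}. segments is a list of rows, 1 to 20 of them, each an object with the fields aperture (the finger opening in m), sx, sy, sz (the shift in parts of the range, where 1.0 means 0.3 m), spin (a turn about the tool's z in a scale on which 1.0 is 2 rad); a field left out counts as zero (the opening has to be given); each row shifts and turns the commanded pose from where the row before left it, along the tool's axes as they then stand; what a row does not reach is not made up. A row lasts 1/12 s, in which the tool goes at most 0.0417 m and 0.125 rad, less where a joint would pass 70% of its speed; a pose out of reach is approached as far as the arm can. The fingers move at their own pace and stop on an object; the grip force is fixed at half the most. Time passes only in rows, so rows that do not move let the fingers close. The tool returns the time, the measured TCP pose, the force, the opening and the grip force at its end. only (a regular expression) keeps the lines of the reply that match it, lines (a string "A,B") keeps lines A to B, and quiet returns only ok. A shift or turn number past 1, either way, is cut back to 1. Input that does not fit is refused with a message, and nothing moves.
- get_obs(): the state, without advancing time (a new reading comes with each control period).
- snapshot(name): name is "scene" or "side" or "wrist"; returns a dict with "color" (480x640x3 uint8, blue, green, red), "fx", "fy", "cx", "cy" (pixels), "extrinsics" (4x4, takes a point from world to camera coordinates). Camera axes: x right, y down, z forward; pixel columns grow to the right and rows downward; lengths in m; the calibration is good to about 2 mm. A picture is of the moment at which its call begins. There is no depth.
- robot.close_job(): hands the job in; it is judged then, once.
The state is a dict: "time": time; "joint_positions": joint angles; "qvel": joint speeds; "joint_torque": joint torques, N m; "tool_pos": TCP position; "ee_rot": TCP orientation; "wrist_force": force on the tool from outside, world axes, zero at the start; "wrist_torque": the same for the moment, N m; "width": finger opening in m; "finger_force": force on a finger pad.
Only numpy, scipy, OpenCV 4.12 (cv2) and the standard library are available. Lean on these libraries where they do the work, as an engineer would, in place of code of your own. Each camera call takes 0.05 s, during which the arm holds its last target. There are 200 camera calls.

## Working session

There is one attempt and no reset: what is moved stays moved. The work goes in short steps, Python scripts to look and compute and a tool call to move; the robot and the scene stay as the last step left them, time stands still between calls to the robot, and variables do not carry over. Pictures are saved under pics/ and viewed, at most 10 in all, crops included, and the job is handed in when it is done.

```bash
ls; mkdir -p pics
```

Create h.py:
```python
import numpy as np,cv2
from bench import robot, snapshot, get_obs
def snap(n,f):
    s=snapshot(n); cv2.imwrite('pics/'+f+'.png',s['color']); np.savez('pics/'+f+'.npz',**{k:s[k] for k in('fx','fy','cx','cy','extrinsics')}); return s
def ld(f): return np.load('pics/'+f+'.npz')
def ray(s,u,v):
    E=np.array(s['extrinsics']);d=E[:3,:3].T@np.array([(u-s['cx'])/s['fx'],(v-s['cy'])/s['fy'],1]);return -E[:3,:3].T@E[:3,3],d
def atz(s,u,v,z):
    o,d=ray(s,u,v);return o+d*(z-o[2])/d[2]
def proj(s,p):
    E=np.array(s['extrinsics']);q=E[:3,:3]@np.array(p)+E[:3,3];return np.array([s['fx']*q[0]/q[2]+s['cx'],s['fy']*q[1]/q[2]+s['cy']])
```

Run:
```python
from h import *
snap('scene','a');snap('side','b');print(get_obs())
```

```text
bench.py
pics
{'time': 0.1, 'joint_positions': array([-1.03096732e-01,  8.78913572e-02,  1.37208774e+00, -1.34011276e-05,
        1.68359314e+00, -1.03102014e-01]), 'qvel': array([-0.00073944, -0.00118136, -0.00203991, -0.00015224, -0.00146028,
       -0.00066916]), 'joint_torque': array([ 2.25695316e-03, -3.41256917e+01, -3.03301656e+01,  7.19034858e-02,
        3.05556308e-02, -9.49158243e-05]), 'tool_pos': array([5.49511245e-01, 4.30524501e-05, 2.04423412e-01]), 'ee_rot': array([-3.13962221e+00, -1.90489701e-04,  1.57079993e+00]), 'wrist_force': array([-0.08870226,  0.10110712, -0.55399521]), 'wrist_torque': array([-0.00107932,  0.0205548 ,  0.01309546]), 'finger_force': 0.0, 'width': 0.09379844957632952}
```

View pics/a.png

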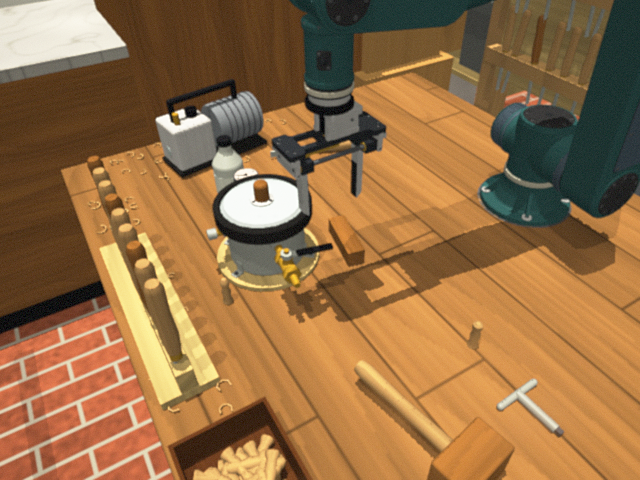

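View pics/b.png

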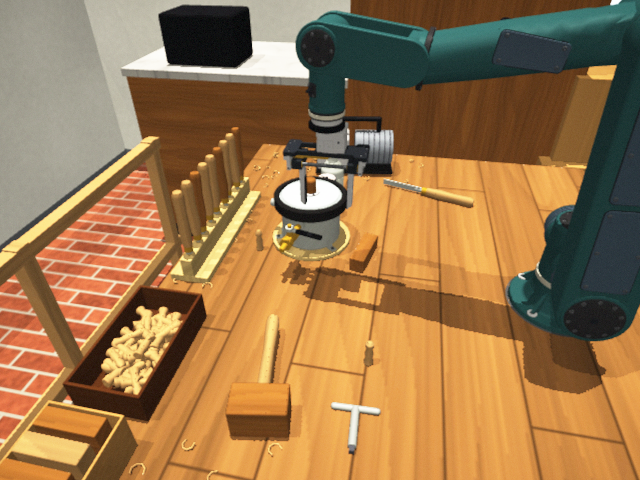

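The scene view shows the knob at about (261,191), the vent stem at (287,254) and the lever tip at (331,247). In the side view the stem is at about (290,229) and the tip at (321,236). I'll zoom in to refine these.

Run:
```python
import cv2,numpy as np
a=cv2.imread('pics/a.png')[165:300,200:350];b=cv2.imread('pics/b.png')[165:265,260:360]
a=cv2.resize(a,None,fx=3,fy=4*3/4,interpolation=cv2.INTER_CUBIC);b=cv2.resize(b,None,fx=3.5,fy=3.5,interpolation=cv2.INTER_CUBIC)
c=np.zeros((405,800,3),np.uint8);c[:a.shape[0],:450]=a;c[:350,450:800]=b
cv2.imwrite('pics/c.png',c)
```

```text
(no output)
```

View pics/c.png

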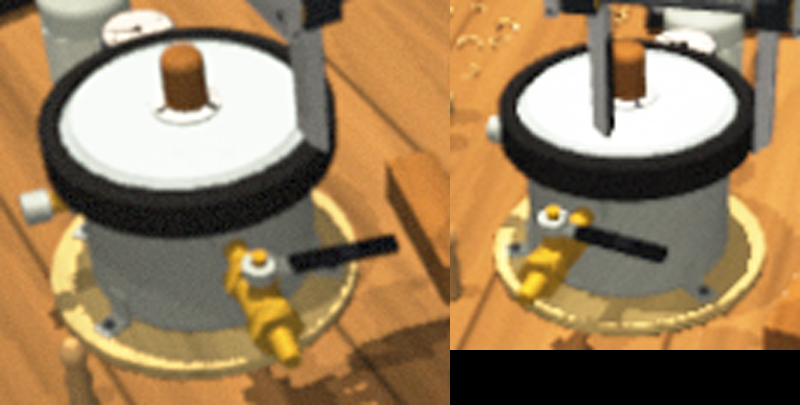

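Zoomed, in original pixels: the scene view has the knob middle at (261.2,191), the lever tip at (332,245.7) and the stem cap at (286,252). The side view has them at (311,185.6), (321.2,237.6) and (289.4,226).

Run:
```python
from h import *
A,B=ld('a'),ld('b')
def tri(a,b):
    M=[];r=[]
    for s,p in((A,a),(B,b)):
        o,d=ray(s,*p);d/=np.linalg.norm(d);P=np.eye(3)-np.outer(d,d);M.append(P);r.append(P@o)
    x=np.linalg.lstsq(np.vstack(M),np.hstack(r),rcond=None)[0];return x.round(4)
for n,a,b,z in(('knob',(261.2,191),(311,185.6),.172),('tip',(332,245.7),(321.2,237.6),.122),('stem',(286,252),(289.4,226),.13)):
    print(n,tri(a,b),atz(A,*a,z).round(4),atz(B,*b,z).round(4))
print(-A['extrinsics'][:3,:3].T@A['extrinsics'][:3,3],-B['extrinsics'][:3,:3].T@B['extrinsics'][:3,3])
```

```text
knob [ 0.6166 -0.1506  0.1653] [ 0.6191 -0.144   0.172 ] [ 0.6138 -0.1359  0.172 ]
tip [0.5565 0.0167 0.121 ] [0.5565 0.0166 0.122 ] [0.5563 0.0193 0.122 ]
stem [ 0.6402 -0.0055  0.1286] [ 0.6405 -0.0048  0.13  ] [ 0.6396 -0.0026  0.13  ]
[0.91667898 0.61205091 0.74221434] [0.39102096 0.86320722 0.73843471]
```

Units first: shifts go in shares of 0.3 m and turns go in shares of 2 rad. So 0.025 m is 0.0833, -0.019 m is -0.0633.

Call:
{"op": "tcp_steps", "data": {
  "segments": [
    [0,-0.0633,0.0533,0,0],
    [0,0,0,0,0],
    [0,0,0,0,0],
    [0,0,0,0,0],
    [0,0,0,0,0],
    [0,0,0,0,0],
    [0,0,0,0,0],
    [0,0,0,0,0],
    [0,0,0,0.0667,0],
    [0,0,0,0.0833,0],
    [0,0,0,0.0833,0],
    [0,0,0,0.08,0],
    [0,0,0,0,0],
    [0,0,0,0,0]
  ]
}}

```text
refused: segments[0]: [0, -0.0633, 0.0533, 0, 0] is not of type 'object' (schema: type "object"). Nothing was moved.
```

Wrong form. The message asks for a list of objects with named fields, so I'll send the same numbers that way.

Call:
{"op": "tcp_steps", "data": {
  "segments": [
    {"aperture":0,"sx":-0.0633,"sy":0.0533},
    {"aperture":0},
    {"aperture":0},
    {"aperture":0},
    {"aperture":0},
    {"aperture":0},
    {"aperture":0},
    {"aperture":0},
    {"aperture":0,"sz":0.0667},
    {"aperture":0,"sz":0.0833},
    {"aperture":0,"sz":0.0833},
    {"aperture":0,"sz":0.08},
    {"aperture":0},
    {"aperture":0}
  ]
}}

```text
time: 1.27
tool_pos: [0.5649, -0.0187, 0.1103]
ee_rot: [-3.138, -0.0, 1.571]
wrist_force: [0.5, 0.4, 1.3]
width: 0.0039
finger_force: 0.0
```

Run:
```python
from h import *
S=np.array([.640,-.004]);r=.068
print(get_obs()['tool_pos'])
prev=np.array([.566,-.019])
for ph in np.radians([169,160,150,140,130,120,110,100,90,84,79]):
    d=np.array([np.cos(ph),np.sin(ph)]);t=np.array([np.sin(ph),-np.cos(ph)])
    p=S+r*d-(.007+.0125*abs(t[0])+.008*abs(t[1]))*t
    print(round(np.degrees(ph)),p.round(4),'tool dx dy',(p-prev)[::-1].round(4));prev=p
snap('wrist','d')
```

```text
[ 0.56491138 -0.01872924  0.11030704]
169 [ 0.57   -0.0079] tool dx dy [0.0111 0.004 ]
160 [0.5697 0.0016] tool dx dy [ 0.0095 -0.0003]
150 [0.571  0.0125] tool dx dy [0.0109 0.0013]
140 [0.5743 0.0235] tool dx dy [0.011  0.0033]
130 [0.5797 0.0341] tool dx dy [0.0106 0.0053]
120 [0.5871 0.044 ] tool dx dy [0.0098 0.0074]
110 [0.5966 0.0526] tool dx dy [0.0086 0.0095]
100 [0.6078 0.0594] tool dx dy [0.0068 0.0113]
90 [0.6205 0.064 ] tool dx dy [0.0046 0.0127]
84 [0.627  0.0657] tool dx dy [0.0017 0.0065]
79 [0.6326 0.0667] tool dx dy [0.001  0.0056]
```

View pics/d.png

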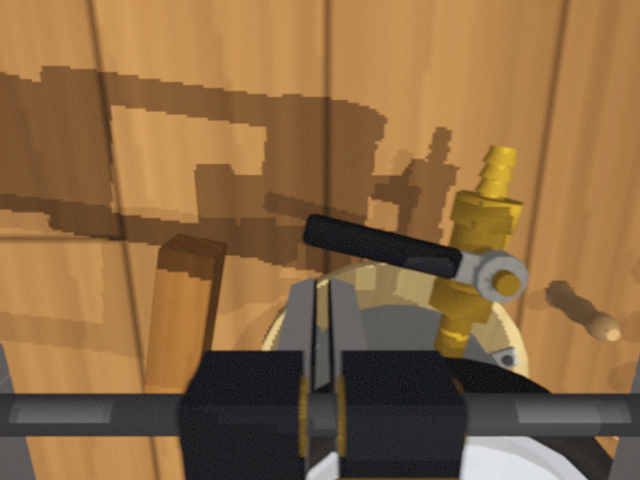

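The wrist view shows the closed fingertips at about (322,285), with the lever clear on the +y side of them. The lever runs from its tip at (310,228) to the stem at (503,280), so the fingers are between the lever and the pot and I can push.

Call:
{"op": "tcp_steps", "data": {
  "segments": [
    {"aperture":0,"sx":0.0367,"sy":0.0133},
    {"aperture":0,"sx":0.0317},
    {"aperture":0,"sx":0.0367,"sy":0.0043},
    {"aperture":0,"sx":0.0367,"sy":0.011},
    {"aperture":0,"sx":0.0353,"sy":0.0177},
    {"aperture":0,"sx":0.0327,"sy":0.0247},
    {"aperture":0,"sx":0.0287,"sy":0.0317},
    {"aperture":0,"sx":0.0227,"sy":0.0377},
    {"aperture":0,"sx":0.0077,"sy":0.021},
    {"aperture":0,"sx":0.0077,"sy":0.0213},
    {"aperture":0},
    {"aperture":0}
  ]
}}

```text
time: 2.32
tool_pos: [0.6212, 0.0645, 0.1112]
ee_rot: [3.141, -0.001, 1.571]
wrist_force: [-0.3, -0.0, -0.2]
width: 0.0006
finger_force: 0.0
```

Run:
```python
from h import *
D=ld('d')
S=atz(D,503,280,.13);T=atz(D,310,228,.122);print(S,T,np.degrees(np.arctan2(*(T-S)[1::-1])),np.linalg.norm((T-S)[:2]))
```

```text
[ 0.64227895 -0.0028977   0.13      ] [0.56024652 0.01786842 0.122     ] 165.79427127740985 0.08462003916979782
```

To row units: 0.006 m is 0.02, 0.004 m is 0.0133.

Call:
{"op": "tcp_steps", "data": {
  "segments": [
    {"aperture":0,"sx":0.0057,"sy":0.02},
    {"aperture":0,"sx":0.0033,"sy":0.02},
    {"aperture":0,"sx":0.0017,"sy":0.0133},
    {"aperture":0},
    {"aperture":0}
  ]
}}

```text
time: 2.73
tool_pos: [0.6319, 0.0665, 0.1109]
ee_rot: [-3.129, 0.001, 1.57]
wrist_force: [-13.3, -2.1, 5.3]
width: 0.0001
finger_force: 6.7
```

Call:
{"op": "tcp_steps", "data": {
  "segments": [
    {"aperture":0,"sx":-0.0017,"sy":0.0067},
    {"aperture":0,"sx":-0.0017,"sy":0.0067},
    {"aperture":0}
  ]
}}

```text
time: 2.98
tool_pos: [0.6321, 0.0664, 0.1108]
ee_rot: [-3.12, -0.0, 1.57]
wrist_force: [-22.7, -0.7, 10.1]
width: 0.0003
finger_force: 11.4
```

To row units: -0.038 m is -0.1267, -0.035 m is -0.1167.

Call:
{"op": "tcp_steps", "data": {
  "segments": [
    {"aperture":0,"sy":-0.05},
    {"aperture":0,"sy":-0.0667},
    {"aperture":0,"sz":-0.1},
    {"aperture":0,"sz":-0.1167},
    {"aperture":0,"sz":-0.1167},
    {"aperture":0.094,"sz":-0.1167},
    {"aperture":0.094,"sx":-0.1267,"sy":0.0067},
    {"aperture":0.094,"sx":-0.1267,"sy":0.0067},
    {"aperture":0.094,"sx":-0.1267,"sy":0.0067},
    {"aperture":0.094,"sx":-0.1267,"sy":0.0067},
    {"aperture":0.094,"sx":-0.1267,"sy":0.0067},
    {"aperture":0.094,"sx":-0.1267,"sy":0.0067},
    {"aperture":0.094},
    {"aperture":0.094},
    {"aperture":0.094}
  ]
}}

```text
time: 4.23
tool_pos: [0.6182, -0.1618, 0.2466]
ee_rot: [3.141, -0.001, 1.57]
wrist_force: [0.9, -0.2, -0.7]
width: 0.0642
finger_force: 0.0
```

Run:
```python
from h import *
snap('wrist','e');s=snap('scene','f')
```

```text
(no output)
```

View pics/e.png

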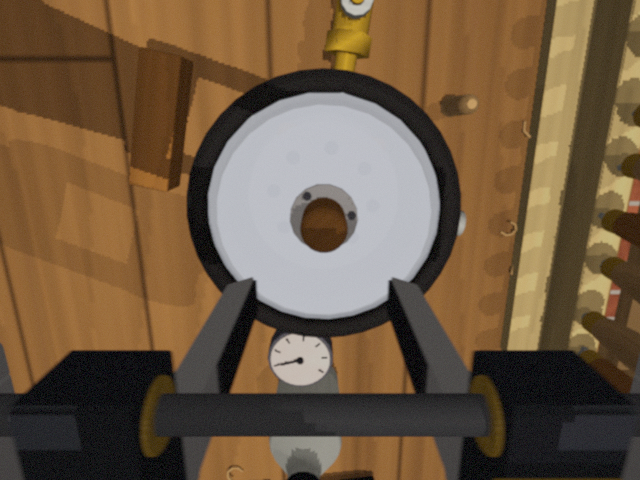

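View pics/f.png

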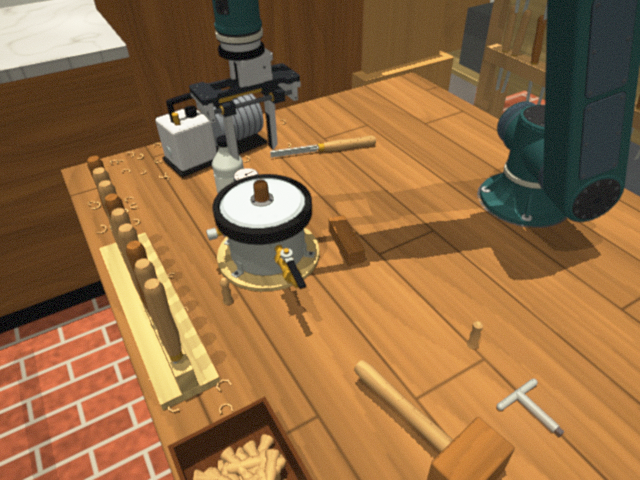

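The wrist view shows the knob top at about (324,228), the ring's outer outline spanning 187..460 × 69..336, and the gauge at (300,358). The scene view shows the lever lying along the pipe, with its tip at about (302,285). Next I'll compute the poses.

Run:
```python
from h import *
e=ld('e');f=ld('f');a=ld('a')
K=atz(e,324.5,228,.191);R=np.array([(atz(e,187,203,.148)+atz(e,460,203,.148))/2,(atz(e,323.5,69,.148)+atz(e,323.5,336,.148))/2])
print('knobtop',K,'ring',R, np.linalg.norm(atz(e,187,203,.148)-atz(e,460,203,.148)))
print('gauge',atz(e,300,358,.128))
S=atz(e,357,5,.13);print('stem e',S, 'stem f',atz(f,287,253,.13),'tip f',atz(f,302,285,.122))
print('knob r px',e['fx']*.015/.35,get_obs()['tool_pos'], 'width',get_obs()['width'])
i=cv2.imread('pics/f.png')[225:305,250:330];cv2.imwrite('pics/g.png',cv2.resize(i,None,fx=5,fy=5,interpolation=cv2.INTER_CUBIC))
```

```text
knobtop [ 0.62019    -0.14285579  0.191     ] ring [[ 0.6197866  -0.1360319   0.148     ]
 [ 0.61976287 -0.14456396  0.148     ]] 0.19131896720868571
gauge [ 0.59992948 -0.27247082  0.128     ]
stem e [ 0.64194938 -0.0077395   0.13      ] stem f [ 0.64023701 -0.00146907  0.13      ] tip f [0.65229804 0.07549397 0.122     ]
knob r px 17.27707134203366 [ 0.61822963 -0.16057474  0.2469325 ] width 0.07174069948848563
```

View pics/g.png

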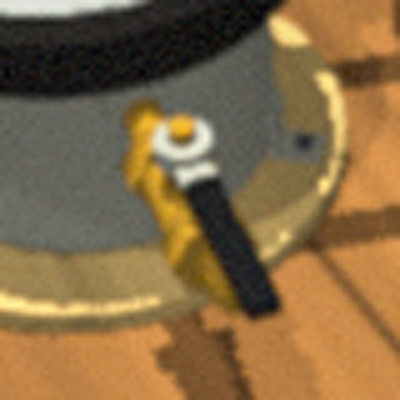

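The lever runs parallel to the pipe (about 81.9°, against 81.5° for the pot's +y) and sat against a hard stop, so the vent is open. The pot axis and knob are at about (0.620, -0.1435). I'll descend over the knob.

To row units: 0.025 m is 0.0833, 0.017 m is 0.0567.

Call:
{"op": "tcp_steps", "data": {
  "segments": [
    {"aperture":0.094,"sx":0.0567,"sy":0.006},
    {"aperture":0.094},
    {"aperture":0.094},
    {"aperture":0.094},
    {"aperture":0.094,"sz":0.0667},
    {"aperture":0.094,"sz":0.0833},
    {"aperture":0.094,"sz":0.0833},
    {"aperture":0.094,"sz":0.06},
    {"aperture":0.094},
    {"aperture":0.094},
    {"aperture":0.094}
  ]
}}

```text
time: 5.25
tool_pos: [0.6203, -0.1453, 0.1602]
ee_rot: [3.139, 0.001, 1.571]
wrist_force: [0.2, -0.1, 0.4]
width: 0.0944
finger_force: 0.0
```

Run:
```python
from h import *
snap('wrist','i')
```

```text
(no output)
```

View pics/i.png

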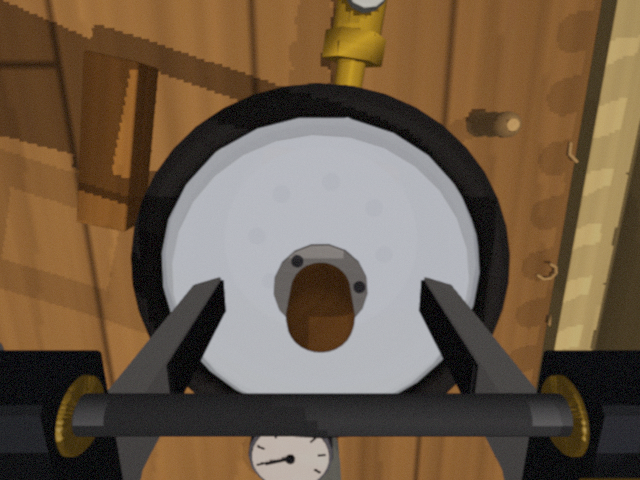

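The fingertips at (215,282) and (428,282) straddle the knob symmetrically, with the knob top at about (321,319). I'll check the y offset and then close.

Run:
```python
from h import *
i=ld('i');print(atz(i,321,319,.191),atz(i,321,285,.152))
```

```text
[ 0.62024878 -0.14195714  0.191     ] [ 0.62022613 -0.14347514  0.152     ]
```

Call:
{"op": "tcp_steps", "data": {
  "segments": [
    {"aperture":0.094,"sx":0.004,"sz":0.0033},
    {"aperture":0.02},
    {"aperture":0.02},
    {"aperture":0.02},
    {"aperture":0.02},
    {"aperture":0.02},
    {"aperture":0.02},
    {"aperture":0.02},
    {"aperture":0.02},
    {"aperture":0.02},
    {"aperture":0.02},
    {"aperture":0.02}
  ]
}}

```text
time: 6.3
tool_pos: [0.6197, -0.1437, 0.1575]
ee_rot: [3.141, 0.0, 1.571]
wrist_force: [0.6, -0.2, -0.1]
width: 0.0295
finger_force: 30.0
```

To row units: -0.001 m is -0.0033.

Call:
{"op": "tcp_steps", "data": {
  "segments": [
    {"aperture":0.02,"sz":-0.0033},
    {"aperture":0.02,"sz":-0.0033},
    {"aperture":0.02,"sz":-0.0033},
    {"aperture":0.02},
    {"aperture":0.02}
  ]
}}

```text
time: 6.72
tool_pos: [0.6192, -0.1435, 0.1587]
ee_rot: [-3.139, -0.001, 1.571]
wrist_force: [0.9, -0.7, -9.2]
width: 0.0298
finger_force: 30.0
```

Call:
{"op": "tcp_steps", "data": {
  "segments": [
    {"aperture":0.02,"sz":-0.0033},
    {"aperture":0.02,"sz":-0.0033},
    {"aperture":0.02,"sz":-0.0033},
    {"aperture":0.02},
    {"aperture":0.02}
  ]
}}

```text
time: 7.13
tool_pos: [0.6195, -0.1437, 0.1646]
ee_rot: [3.141, 0.0, 1.571]
wrist_force: [-0.2, -0.7, -6.2]
width: 0.0293
finger_force: 30.0
```

To row units: -0.004 m is -0.0133, -0.003 m is -0.01.

Call:
{"op": "tcp_steps", "data": {
  "segments": [
    {"aperture":0.02,"sz":-0.0067},
    {"aperture":0.02,"sz":-0.0067},
    {"aperture":0.02,"sz":-0.0067},
    {"aperture":0.02,"sz":-0.0067},
    {"aperture":0.02,"sz":-0.0067},
    {"aperture":0.02,"sz":-0.0067},
    {"aperture":0.02,"sz":-0.01},
    {"aperture":0.02,"sz":-0.0133},
    {"aperture":0.02,"sz":-0.0133},
    {"aperture":0.02,"sz":-0.01},
    {"aperture":0.02,"sz":-0.0067},
    {"aperture":0.02,"sz":-0.0033},
    {"aperture":0.02},
    {"aperture":0.02},
    {"aperture":0.02}
  ]
}}

```text
time: 8.38
tool_pos: [0.6195, -0.1436, 0.1922]
ee_rot: [-3.141, -0.0, 1.571]
wrist_force: [-0.0, -0.1, -4.0]
width: 0.0297
finger_force: 30.0
```

Run:
```python
from h import *
snap('side','k');snap('scene','l');snap('wrist','m')
a=cv2.imread('pics/l.png')[155:305,200:350];b=cv2.imread('pics/k.png')[155:255,260:360]
cv2.imwrite('pics/n.png',np.hstack([cv2.resize(x,(400,400),interpolation=cv2.INTER_CUBIC) for x in(a,b)]))
```

```text
(no output)
```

View pics/n.png

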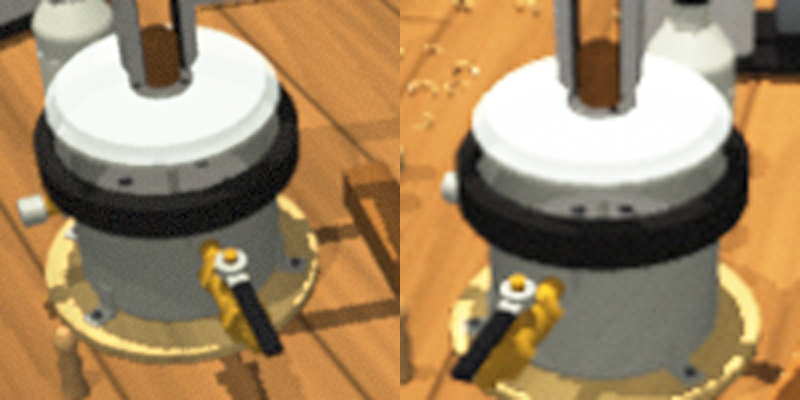

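View pics/m.png

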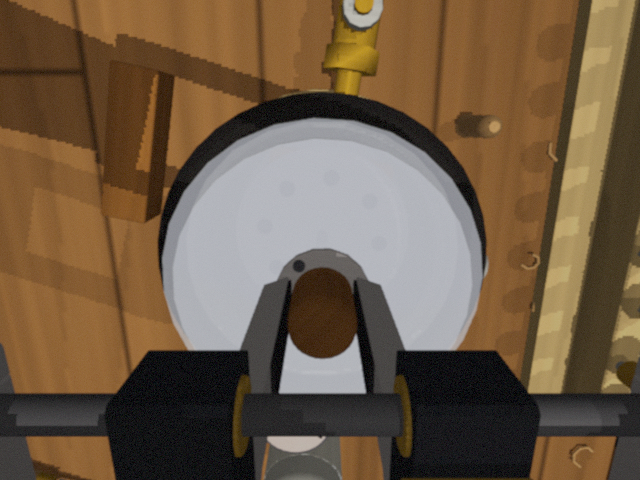

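The lid is clear of the ring, level and centred: its flange edge and collar sit in the wrist view where they did at the grasp, so slip is about 1 mm or less. The lever is still in line with the pipe. I'll raise it 1.3 mm to reach the full 20 mm gap, then hand in.

To row units: -0.0013 m is -0.0043.

Call:
{"op": "tcp_steps", "data": {
  "segments": [
    {"aperture":0.02,"sz":-0.0043},
    {"aperture":0.02},
    {"aperture":0.02},
    {"aperture":0.02},
    {"aperture":0.02}
  ]
}}

```text
time: 8.95
tool_pos: [0.6196, -0.1437, 0.1938]
ee_rot: [3.141, 0.0, 1.571]
wrist_force: [0.9, 0.3, -3.7]
width: 0.0295
finger_force: 30.0
```

```bash
python3 -c "
from bench import robot, snapshot, get_obs
print(robot.close_job())"
```

```text
the job is handed in; nothing more can be done
None
```

I swung the vent lever open to its stop, in line with the pipe, then pulled the lid free; the arm still holds it level and centred about 20 mm above the ring, and I handed the job in at about 9 s.

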